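# Load a specimen bar into the microtome collet and clamp it

## Robot

A 6-joint arm with a two-finger parallel gripper is mounted at the origin on the work surface. World frame = base frame: x ahead of the robot, y to its left, z up, the work surface at z = 0. Lengths are in mm, angles in degrees, forces in N, time in s.
With the tool pointing down it reaches from about 275 to 750 mm from the base axis. Payload 10.2 kg.
Tool frame: the origin (TCP) lies midway between the tips of the shut fingers; the grasp point (between the pads) lies 19 mm behind it (grip_point_offset is the distance from the TCP to the grasp point, in mm); z points along the fingers, y is the line along which they close (so a half turn about z gives the same grasp; the last joint's range is limited). The gripper opens to 88 mm and grips with 3 to 60 N. Pads are 18 mm wide; open, the fingers measure 123 mm over their backs; the gripper's body (75 mm by 187 mm) begins 45 mm behind the grasp point.
Start: joints at [-83.617, 17.928, 85.812, -0, 76.261, -12.8], TCP at [172.492, -495.861, 238.72] pointing down, gripper open.
Joint ranges: [-168.41, 168.41], [-55.51, 124.54], [10.69, 146.95], [-70.63, 250.63], [1, 178], [-165.06, 165.06]. Speed limits (degrees/s): [136.94, 136.94, 172.46, 180, 180, 180].

## Interface

Orientations are given as a 3x3 rotation matrix whose columns are the frame's x, y, z axes.
In Python, from plant import state, camera, get_calibration, close_job, recognise, grip_point_offset gives the robot as it stands. The module is installed in compiled form; this text tells all that it offers.
- The arm moves only by the shell command python3 -m crank 'ROWS'. ROWS is JSON, a list of rows, each a list of 3 entries, a list of its own where there are three numbers: the shift along the tool's x, y, z in cm, then the turn, a rotation vector about the tool's x, y, z in rad, then the closure, from 0 (fully open) to 1 (shut). A call has 1 to 10 rows; each row shifts and turns the commanded pose from where the row before left it, along the tool's axes as they then stand; what a row does not reach is not made up. A row lasts 1/12 s, in which the tool goes at most 41.7 mm and 7.16 degrees, less where a joint would pass 70% of its speed; a pose out of reach is approached as far as the arm can. A call is refused whole if a number of a shift passes 4.17 or a number of a turn 0.125, either way. A call with a gripper value outside its range is refused whole. The fingers move at their own pace and stop on an object; the grip force is fixed at half the most. Time passes only in rows, so rows that do not move let the fingers close. It gives the time, the measured TCP pose, the force, the opening and the grip force at its end, in the units of the state.
- state(): the state, without advancing time (a new reading comes with each control period).
- camera(name): name is "scene" or "top"; returns the picture (384x512x3 uint8, red, green, blue); there is no depth.
- get_calibration(name): a dict with "fx", "fy", "cx", "cy" (pixels), "k1" (the pictures are not rectified: a ray, as slopes to the right and down, at radius r is drawn at 1 + k1 r^2 times it, then the intrinsics apply), "position" and "attitude" of the camera in the world. Camera axes: x right, y down, z forward; pixel columns grow to the right and rows downward; lengths in mm; the calibration is good to about 2 mm. A picture is of the moment at which its call begins. get_calibration takes no time and is no camera call.
- close_job(): hands the job in; it is judged then, once.
Trained networks look in the newest picture that a camera, given by its name, has taken for a name from the list of things; names that differ only in an ending like _2 or _b are one class to them, and where a whole thing is asked for, a point or a joint stands for the part that bears it (a point fixed in the world has none). Each returns a list of dicts, best first, with "p" (0 to 1); they miss things now and then, are a little off and sometimes report something else, mostly with a low value. They report only what shows in the picture. A call takes as long as a camera call. They do not tell look-alikes from the thing itself.
- recognise(camera, target): "bbox" ([left, top, right, bottom] in pixels, round what is visible of it).
The state is a dict: "time_s": time; "joints": joint angles; "qvel": joint speeds; "joint_torque": joint torques, N m; "position": TCP position; "eef_rot": TCP orientation; "contact_force": force on the tool from outside, world axes, zero at the start; "moment": the same for the moment, N m; "grip_width": finger opening in mm; "grip_force": force on a finger pad.
Only numpy, scipy, OpenCV 4.12 (cv2) and the standard library are available. Lean on these libraries where they do the work, as an engineer would, in place of code of your own. Each camera call takes 0.05 s, during which the arm holds its last target. There are 200 camera calls.

## Task

Take the round specimen bar with the square amber block out of the blue rack and feed it, metal end first, down into the open collet of the white microtome holder until you feel it bear on the hidden depth stop under its sprung jaws; press it home gently, never ramming it against the stop. Let go of the bar, then swing the red-knobbed clamp lever fully over to close the collet. The bar must stay home on the stop; leave the hex bars and everything else on the bench where they are.

Things in the scene. Friction and masses are not known exactly. Their poses are not given: they have to be found in the camera images.
- round_bar: the bar to load: a round aluminium bar, diameter 16, with a square amber resin block 20 x 20 (sides along the body's x and y) cast on its top 42; 140 long in all, 49 to 98 g; foot chamfered 2 x 3. Stands upright in one of the rack's three holes, turned up to 0.25 rad from the rack's axes. Origin: centre of its metal foot; z along the bar to the amber end
- round_bar_top (a point): centre of the bar's amber block's top face, 140 from its foot. With the foot in the rack the top is 150 above the bench and the bar stands 100 clear of the rack
- hex_bar_a: brass hexagonal bar, 16 over corners, 140 long, 150 g, stands in another rack hole; origin: centre of its foot. Leave alone
- hex_bar_b: a second brass hexagonal bar, like hex_bar_a. Leave alone
- rack: fixed blue block 70 (its x) by 170 (its y) by 50 high with three round holes of 17.5 diameter, 40 deep, in a row along its y axis at -50, 0 and +50; origin: centre of underside. Which bar is in which hole varies. Gripping across the row (fingers closing along the rack's x) keeps clear of the neighbouring bars
- collet: fixed white holder: base 150 x 150 x 18, round housing 100 across up to height 80, on it a square head 70 x 70 up to height 96, then a brass funnel on top up to height 108; the vertical bore lies over the origin, which is the centre of the underside; z up. A low grey post stands at its (-x, -y) corner. It turns with yaw
- collet_mouth (a point): centre of the brass funnel's upper rim, 108 above the bench: the funnel is 28 wide at the top and narrows over 12 to a bore of 18. Three sprung jaws at 39 to 53 below this point rub on the bar: they take the bar's foot with a bump, and then drag on it with about 5 to 10 N while it slides (less once it rests), more than its weight, so it does not drop to the stop by itself. The depth stop lies between 55 and 80 below this point, set differently every time
- stop_unit: depth stop unit; its black wheel, 44 across, shows on the housing's -x face; origin as the holder's. Hidden in the bore it carries a damped rubber stop that yields 1 mm per 5 N up to 4 mm, then is rigid. The stop's height is not measured: feel for the force rising above the jaws' drag, at 20 mm/s or less. Home is at least 1 N on the stop; over 20 N is ramming
- lever (a joint): angle of the collet's clamp lever in rad about the bore's vertical axis: it starts between 0 (open) and 0.25, grows clockwise seen from above, 1.2 is fully closed against its end stop. It stays where it is left; turning takes 4 to 8 N at the knob, most near the end when the jaws bite
- lever_knob (a point): centre of the top of the lever's upright red knob (diameter 22, 56 tall above the lever arm, top 146 above the bench), 110 from the bore's axis. At lever angle a the knob lies from the bore's axis in the direction 150 deg - a, counted anticlockwise from the holder's x axis
- petri_dish: clear dish 90 across, 16 high. Leave alone
- beaker: glass beaker 68 across, 90 high. Leave alone
- stain_jar: amber jar 48 across, 65 high. Leave alone
- pen: black pen 130 long lying on the bench. Leave alone
- glasses: folded-out spectacles 120 wide, 130 deep, 32 high. Leave alone
- paint_box: flat yellow paint box 70 x 150 x 14. Leave alone
Mind the look-alikes: they are no part of the job. What is shaped like the round_bar but turquoise is not meant.

How it is judged (in metres and radians):
On the way, in this order (a step that is already met when the one before it is completed fails the run):
1. the round bar stands in the collet, pressed on the depth stop (horizontal distance between round_bar and collet_mouth below 0.004 m and z of round_bar in the frame of collet below 0.06 m and angle between the z axis of round_bar and the z axis of collet, either way round below 0.08 rad and contact force between round_bar and stop_unit above 1 N), for 0.2 s.
2. the lever is swung fully over, the bar let go and still on the stop (horizontal distance between round_bar and collet_mouth below 0.004 m and z of round_bar in the frame of collet below 0.06 m and angle between the z axis of round_bar and the z axis of collet, either way round below 0.08 rad and contact force between round_bar and stop_unit above 0.3 N and value of joint lever above 1.12 rad and contact force between the fingers and round_bar below 0.1 N), for 0.2 s.
At the end, for the whole second after the job is handed in: The round bar stands upright (within 0.08 rad) in the bore, foot within 4 mm of the bore's axis and under height 60 mm, bearing on the depth stop with more than 0.3 N, at rest, and the lever is past 1.12 of its 1.2 rad (horizontal distance between round_bar and collet_mouth below 0.004 m and z of round_bar in the frame of collet below 0.06 m and angle between the z axis of round_bar and the z axis of collet, either way round below 0.08 rad and contact force between round_bar and stop_unit above 0.3 N and value of joint lever above 1.12 rad and linear speed of round_bar below 0.01 m/s); the robot touches nothing.
It fails at once if the bar was rammed against the depth stop (over 20 N) (contact force between round_bar and stop_unit above 20 N).
It fails at once if a hex bar was moved more than 20 mm (distance of any of hex_bar_a, hex_bar_b from where it was at the start of the episode above 0.02 m).
It fails at once if another thing on the bench was moved more than 20 mm (distance of any of petri_dish, beaker, stain_jar, pen, glasses, paint_box from where it was at the start of the episode above 0.02 m).
It also fails if it takes over 72 s, if anything falls off the work surface, if the arm or the gripper's body presses on something with over 40 N, if the wrist force passes 120 N, or if a joint passes its speed limit or range.

## Working session

There is one attempt and no reset: what is moved stays moved. The work goes in short steps, Python scripts to look and compute and a shell command to move; the robot and the scene stay as the last step left them, time stands still between calls to the robot, and variables do not carry over. Pictures are saved under pics/ and viewed, at most 10 in all, crops included, and the job is handed in when it is done.

```bash
mkdir -p pics
python3 - <<'E'
from plant import *
import cv2
for n in ("scene","top"):
    im=camera(n); cv2.imwrite(f"pics/{n}0.png",cv2.resize(im[:,:,::-1],(800,600),interpolation=cv2.INTER_CUBIC))
    print(n,get_calibration(n))
    for t in ("round_bar","round_bar_top","rack","collet","collet_mouth","lever","lever_knob","hex_bar_a","stop_unit"):
        try: print(t,[(round(d['p'],2),[round(v) for v in d['bbox']]) for d in recognise(n,t)])
        except Exception as e: print(t,e)
s=state();print(s, grip_point_offset)
E
```

```text
scene {'fx': 350.45063165364513, 'fy': 350.45063165364513, 'cx': 248.93050317445474, 'cy': 194.26461806841678, 'k1': -0.004950878250043686, 'position': array([955.21376639, 437.62460265, 668.21135915]), 'attitude': array([[-0.72909739,  0.46082978, -0.50601671],
       [ 0.68427524,  0.47615324, -0.55230923],
       [-0.01357905, -0.74894192, -0.6624965 ]])}
round_bar [(0.7, [178, 128, 192, 167]), (0.67, [200, 138, 212, 171])]
round_bar_top [(0.82, [174, 126, 191, 170]), (0.55, [202, 136, 211, 166])]
rack [(0.64, [194, 158, 254, 202]), (0.38, [202, 138, 210, 170])]
collet [(0.68, [232, 215, 336, 302])]
collet_mouth [(0.98, [231, 209, 334, 305]), (0.48, [161, 202, 187, 234]), (0.17, [252, 211, 335, 261])]
lever [(0.55, [254, 215, 333, 264])]
lever_knob [(0.98, [254, 213, 333, 262])]
hex_bar_a [(0.76, [216, 141, 224, 174]), (0.58, [231, 146, 239, 179]), (0.3, [130, 165, 159, 205])]
stop_unit [(0.21, [384, 251, 446, 308])]
top {'fx': 485.4150002903227, 'fy': 485.4150002903227, 'cx': 257.35853410597736, 'cy': 192.0900341936884, 'k1': -0.0597151388132342, 'position': array([ 336.19069217,
[... 838 characters left out ...]
2497e+01]), 'qvel': array([ 0.00703085, -0.02619732,  0.03317301,  0.03671608,  0.01158889,
        0.05125305]), 'joint_torque': array([-1.72425363e-03, -4.02116382e+01, -2.52420527e+01,  6.94248802e-02,
        3.19133489e-02,  2.22936950e-05]), 'position': array([ 172.50504378, -495.83674505,  238.69891499]), 'eef_rot': array([[ 9.44455497e-01,  3.28639337e-01, -2.35279801e-05],
       [ 3.28639338e-01, -9.44455495e-01,  6.50131049e-05],
       [-8.55266325e-07, -6.91342041e-05, -9.99999998e-01]]), 'contact_force': array([-0.55898776,  0.4618128 ,  0.24215556]), 'moment': array([-0.07713983, -0.03448297,  0.01446777]), 'grip_force': 0.0, 'grip_width': 88.09101758690194} 18.700000000000003
```

View pics/scene0.png

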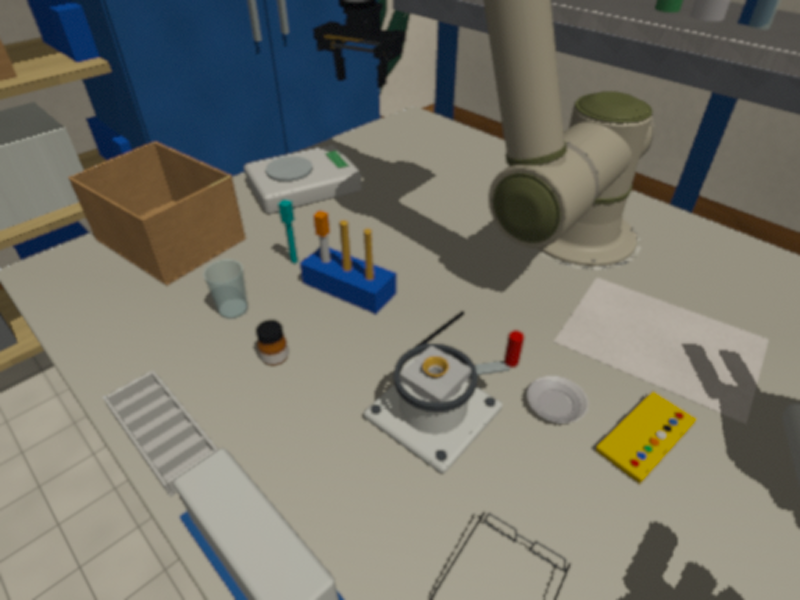

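View pics/top0.png

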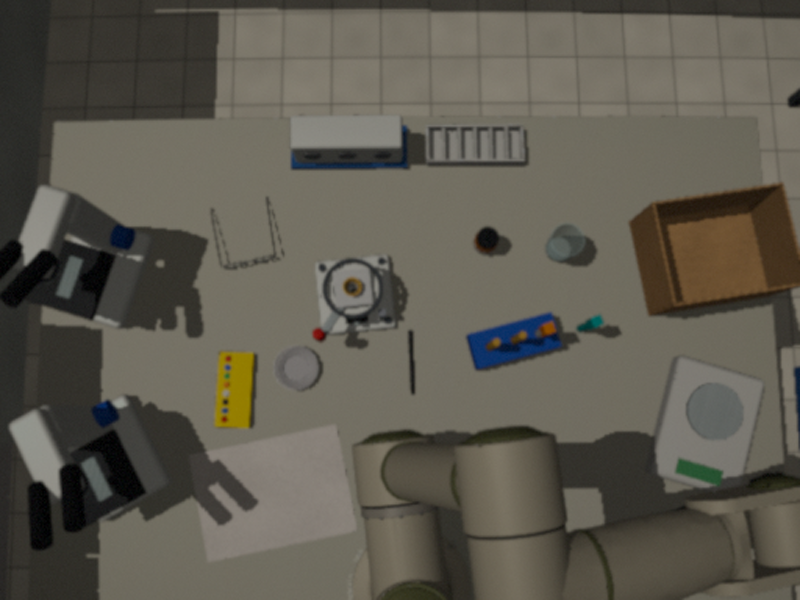

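The scene view shows the amber block at (321,222), next to the brass hex bars at (345,232) and (368,240). The turquoise look-alike is at (287,212), the collet mouth at (434,368) and the red knob at (515,345). In the top view the same things are at (547,328) for amber, (353,287) for the mouth and (319,334) for the knob. Next I measure them by segmentation.

```bash
cat > h.py <<'E'
import numpy as np, cv2
from plant import *
def ray(n,u,v):
    c=get_calibration(n); p=np.array([(u-c['cx'])/c['fx'],(v-c['cy'])/c['fy']]); q=p.copy()
    for _ in range(20): q=p/(1+c['k1']*(q@q))
    return c['position'],c['attitude']@np.array([q[0],q[1],1.])
def at(n,u,v,z):
    o,d=ray(n,u,v); return (o+d*(z-o[2])/d[2])[:2].round(1)
def proj(n,P):
    c=get_calibration(n); q=(np.atleast_2d(P)-c['position'])@c['attitude']; s=q[:,:2]/q[:,2:]
    s=s*(1+c['k1']*(s**2).sum(1,keepdims=True)); return s*[c['fx'],c['fy']]+[c['cx'],c['cy']]
def tri(ru,rv):
    A=np.zeros((3,3));b=np.zeros(3)
    for o,d in (ru,rv):
        d=d/np.linalg.norm(d);M=np.eye(3)-np.outer(d,d);A+=M;b+=M@o
    return np.linalg.solve(A,b).round(1)
def blobs(n,im,lo,hi,roi):
    h=cv2.cvtColor(im,cv2.COLOR_RGB2HSV); m=cv2.inRange(h,np.array(lo),np.array(hi))
    k=np.zeros_like(m);l,t,r,b=roi;k[t:b,l:r]=m[t:b,l:r]
    N,L,S,C=cv2.connectedComponentsWithStats(k); o=[i for i in np.argsort(-S[1:,4])+1 if S[i,4]>6]
    return [(C[i].round(2),S[i].tolist(),L==i) for i in o]
E
python3 - <<'E'
from h import *
S=camera("scene");T=camera("top")
for name,lo,hi,rs,rt,z in (("amber",(5,150,80),(16,255,255),(195,130,220,160),(335,195,370,222),129),
  ("red",(0,150,60),(4,255,255),(318,205,342,240),(195,205,215,222),118),
  ("brass",(10,80,60),(30,255,255),(262,222,295,248),(215,172,240,195),108),
  ("rack",(105,150,40),(125,255,255),(185,150,260,205),(295,195,365,240),50)):
    r={}
    for n,im,roi in (("scene",S,rs),("top",T,rt)):
        b=blobs(n,im,lo,hi,roi)[:2]
        for c,s,_ in b: print(name,n,c,s,at(n,*c,z))
        if b: r[n]=ray(n,*b[0][0]); 
    if len(r)==2: print(" tri",tri(r["scene"],r["top"]))
a=cv2.resize(S[120:310,170:350,::-1],None,fx=3.1,fy=3.1,interpolation=cv2.INTER_CUBIC)
cv2.imwrite("pics/s1.png",a)
b=np.hstack([cv2.resize(T[155:225,190:262,::-1],(400,389),interpolation=cv2.INTER_CUBIC),cv2.resize(T[190:245,295:366,::-1],(400,389),interpolation=cv2.INTER_CUBIC)])
cv2.imwrite("pics/t1.png",b)
E
```

```text
amber scene [205.44 143.44] [201, 135, 10, 16, 103] [ 484.2 -252.1]
amber top [350.18 210.2 ] [346, 207, 10, 7, 49] [ 482.6 -255.1]
 tri [ 482.5 -255.3  126.8]
red scene [328.75 222.41] [324, 212, 11, 22, 176] [473.7 166.1]
red top [203.39 213.61] [200, 211, 8, 7, 38] [478.1 168.6]
 tri [477.6 168.2 122.4]
brass scene [278.24 233.78] [270, 228, 17, 14, 153] [569.5 107.1]
brass top [225.62 183.16] [219, 178, 13, 12, 87] [568.4 104.7]
 tri [568.4 105.3 105.9]
rack scene [223.35 179.57] [193, 160, 60, 40, 1270] [ 492.  -172.9]
rack top [326.68 218.96] [300, 201, 59, 35, 973] [ 465.  -198.2]
 tri [ 468.2 -203.3   18.7]
```

View pics/s1.png

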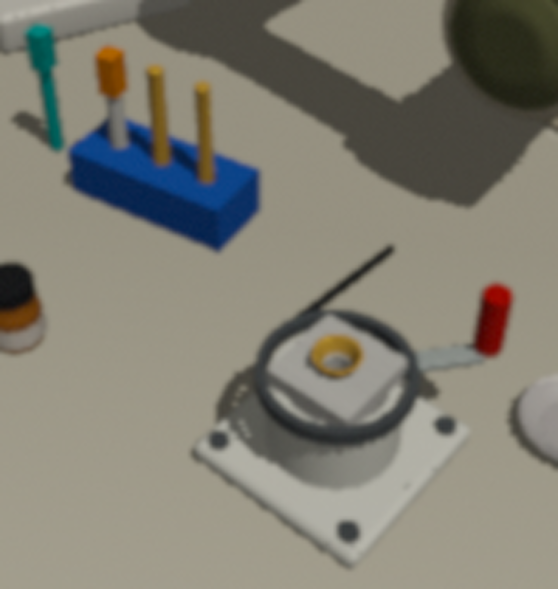

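View pics/t1.png

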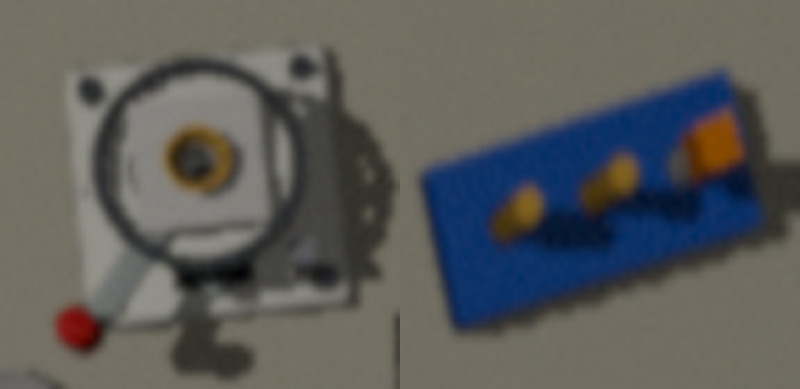

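The crops show the amber block in the rack's end hole, the mouth open and empty, the knob at the holder's lower left, and the black stop wheel on its world −x side. So the holder's yaw is about +6° and a is about 0.18. Next I fit the yaws of rack and block.

Run:
```python
from h import *
from scipy.optimize import minimize
S=camera("scene");T=camera("top")
def box(x,y,a,lx,ly,z0,z1):
    c,s=np.cos(a),np.sin(a)
    return np.array([[x+c*i-s*j,y+s*i+c*j,z] for i in(-lx/2,lx/2) for j in(-ly/2,ly/2) for z in(z0,z1)])
def sil(n,P,k=8):
    p=(proj(n,P)+.5)*k-.5; m=np.zeros((384*k,512*k),np.uint8)
    cv2.fillConvexPoly(m,cv2.convexHull(p.astype(np.float32)).round().astype(np.int32),255)
    return cv2.resize(m,(512,384),interpolation=cv2.INTER_AREA)/255.
def fit(obs,par,x0,d):
    def f(x): return sum(np.abs(sil(n,box(x[0],x[1],x[2],*par)+0)[w]-m[w]).sum() for n,m,w in obs)
    sim=np.vstack([x0]+[np.array(x0)+np.eye(3)[i]*d[i] for i in range(3)])
    r=minimize(f,x0,method='Nelder-Mead',options=dict(initial_simplex=sim,xatol=.005,fatol=.01)); return r.x.round(3),round(r.fun,1)
def hullmask(n,im,lo,hi,roi):
    m=np.zeros((384,512),np.uint8); pts=np.vstack([cv2.findNonZero(b[2].astype(np.uint8)) for b in blobs(n,im,lo,hi,roi)[:1]])
    cv2.fillConvexPoly(m,cv2.convexHull(pts),1); return m.astype(float)
W=lambda l,t,r,b:(slice(t,b),slice(l,r))
rs,rt=(185,150,260,205),(295,195,365,240)
R=[("scene",hullmask("scene",S,(105,150,40),(125,255,255),rs),W(*rs)),("top",hullmask("top",T,(105,150,40),(125,255,255),rt),W(*rt))]
for o in (R,R[:1],R[1:]):print("rack",fit(o,(70,170,0,50),[468,-205,.25],[4,4,.08]))
as_,at_=(195,130,220,160),(335,195,370,222)
h=lambda im:None
B=[("scene",blobs("scene",S,(4,120,60),(17,255,255),as_)[0][2].astype(float),W(*as_)),("top",blobs("top",T,(4,120,60),(17,255,255),at_)[0][2].astype(float),W(*at_))]
for a in (.05,.25,.45):print("bar",fit(B,(20,20,108,150),[483,-254.5,a],[3,3,.1]))
```

```text
rack (array([ 4.69865e+02, -2.07011e+02,  2.35000e-01]), np.float64(220.8))
rack (array([ 4.68528e+02, -2.09288e+02,  2.36000e-01]), np.float64(150.9))
rack (array([ 4.69219e+02, -2.06962e+02,  2.47000e-01]), np.float64(57.3))
bar (array([ 4.81943e+02, -2.54294e+02,  4.78000e-01]), np.float64(34.3))
bar (array([ 481.878, -254.555,    0.508]), np.float64(33.8))
bar (array([ 481.913, -254.349,    0.505]), np.float64(34.2))
```

```bash
python3 -m crank '[[[0,0,0],[0,0,-0.12],0],[[0,0,0],[0,0,-0.12],0],[[0,0,0],[0,0,-0.12],0],[[0,0,0],[0,0,-0.12],0],[[0,0,0],[0,0,-0.12],0],[[0,0,0],[0,0,-0.12],0],[[0,0,0],[0,0,-0.12],0]]'; python3 -m crank '[[[0,0,0],[0,0,-0.12],0],[[0,0,0],[0,0,-0.12],0],[[0,0,0],[0,0,-0.12],0],[[0,0,0],[0,0,-0.12],0],[[0,0,0],[0,0,-0.12],0],[[0,0,0],[0,0,-0.12],0],[[0,0,0],[0,0,-0.12],0],[[0,0,0],[0,0,0],0],[[0,0,0],[0,0,0],0]]'
cat > d.py <<'E'
import sys;from h import *
s=state();R=s['eef_rot'];y=R[:,1]
t=np.array([float(v) for v in sys.argv[1:4]])
print("t",round(s['time_s'],2),"pos",s['position'].round(1),"yang",np.degrees(np.arctan2(y[1],y[0])).round(1),"F",s['contact_force'].round(1),"w",round(s['grip_width'],1),"gf",round(s['grip_force'],1),"q",s['joints'].round(0))
print("tool shift cm",(R.T@(t-s['position'])/10).round(2))
E
python3 d.py 482 -255 238.7
```

```text
time_s: 1.78
position: [172.5, -495.9, 238.7]
eef_rot: [[0.38, 0.925, 0.0], [0.925, -0.38, -0.0], [0.0, 0.0, -1.0]]
contact_force: [0.2, 0.0, 0.3]
grip_width: 88.0
grip_force: 0.0
time_s: 2.53
position: [172.5, -495.9, 238.7]
eef_rot: [[-0.426, 0.905, 0.0], [0.905, 0.426, -0.0], [-0.0, -0.0, -1.0]]
contact_force: [-0.4, 0.4, 0.1]
grip_width: 87.9
grip_force: 0.0
t 2.53 pos [ 172.5 -495.9  238.7] yang 25.2 F [-0.4  0.4  0.1] w 87.9 gf 0.0 q [ -84.   18.   86.    0.   76. -109.]
tool shift cm [ 8.59 38.27  0.  ]
```

```bash
python3 -m crank '[[[0.7,3.2,0],[0,0,0],0],[[0.7,3.2,0],[0,0,0],0],[[0.7,3.2,0],[0,0,0],0],[[0.7,3.2,0],[0,0,0],0],[[0.7,3.2,0],[0,0,0],0],[[0.7,3.2,0],[0,0,0],0],[[0.7,3.2,0],[0,0,0],0],[[0.7,3.2,0],[0,0,0],0],[[0.7,3.2,0],[0,0,0],0],[[0.7,3.2,0],[0,0,0],0]]' >/dev/null;python3 -m crank '[[[0.8,3.1,0],[0,0,0],0],[[0.8,3.17,0],[0,0,0],0],[[0,0,0],[0,0,0],0],[[0,0,0],[0,0,0],0]]'>/dev/null
python3 d.py 482 -255 110
python3 - <<'E'
from h import *
T=camera("top");S=camera("scene")
for b in blobs("scene",S,(4,120,60),(17,255,255),(195,130,220,160))[:2]: print(b[0],b[1],at("scene",*b[0],129))
cv2.imwrite("pics/s2.png",cv2.resize(S[60:200,150:310,::-1],(640,560),interpolation=cv2.INTER_CUBIC))
E
```

```text
t 3.7 pos [ 481.8 -252.9  238.5] yang 25.4 F [ 0.3 -0.6  0.3] w 88.0 gf 0.0 q [-40.  20.  82.  -0.  77. -65.]
tool shift cm [-0.2  -0.07 12.85]
[205.39 142.33] [200, 134, 12, 18, 168] [ 480.8 -256.7]
```

View pics/s2.png

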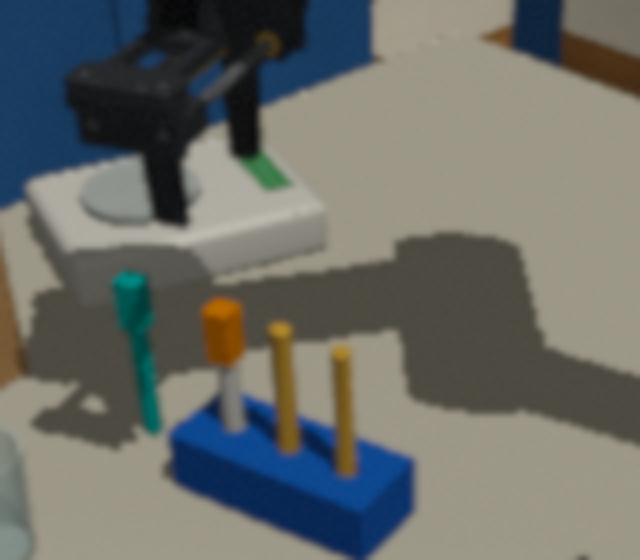

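Run:
```python
from h import *
s=state();p=s['position'];y=s['eef_rot'][:,1]
for e in(-44,0,44): print(proj("scene",p+y*e))
```

```text
[[209.50699122  99.46643822]]
[[201.9494777  106.82043772]]
[[193.86584169 114.6877153 ]]
```

The picture agrees with the state: the fingertips project to where they appear, straddling the block. Descending and gripping.

```bash
python3 -m crank '[[[-0.2,-0.07,2.0],[0,0,0],0],[[0,0,3.0],[0,0,0],0],[[0,0,3.0],[0,0,0],0],[[0,0,3.0],[0,0,0],0],[[0,0,1.85],[0,0,0],0],[[0,0,0],[0,0,0],0],[[0,0,0],[0,0,0],0.4],[[0,0,0],[0,0,0],0.6],[[0,0,0],[0,0,0],0.7],[[0,0,0],[0,0,0],0.8]]' >/dev/null; python3 d.py 482 -255 110;python3 -m crank '[[[0,0,0],[0,0,0],1],[[0,0,0],[0,0,0],1],[[0,0,0],[0,0,0],1],[[0,0,0],[0,0,0],1]]' >/dev/null; python3 d.py 482 -255 260
```

```text
t 4.63 pos [ 481.7 -256.4  111.6] yang 25.4 F [-0.4 -0.4 -0.4] w 63.6 gf 0.0 q [-40.  28.  92.  -0.  60. -66.]
tool shift cm [0.12 0.08 0.16]
t 4.97 pos [ 481.4 -255.9  110.4] yang 25.4 F [ 0.1  0.5 -0.2] w 36.7 gf 0.0 q [-40.  28.  92.  -0.  60. -66.]
tool shift cm [  0.06   0.09 -14.96]
```

```bash
python3 -m crank '[[[0,0,0],[0,0,0],1],[[0,0,0],[0,0,0],1],[[0,0,0],[0,0,0],1],[[0,0,0],[0,0,0],1],[[0,0,0],[0,0,0],1],[[0,0,0],[0,0,0],1]]' >/dev/null; python3 d.py 482 -255 260
```

```text
t 5.47 pos [ 481.6 -255.6  110.2] yang 25.4 F [ 2.4  2.8 -1.1] w 20.3 gf 29.2 q [-40.  28.  92.   0.  60. -66.]
tool shift cm [  0.04   0.07 -14.98]
```

```bash
python3 -m crank '[[[0,0,-1],[0,0,0],1],[[0,0,-1.5],[0,0,0],1],[[0,0,-2],[0,0,0],1],[[0,0,-2],[0,0,0],1],[[0,0,-2],[0,0,0],1],[[0,0,-2],[0,0,0],1],[[0,0,-2],[0,0,0],1],[[0,0,-2],[0,0,0],1],[[0,0,-1],[0,0,0],1],[[0,0,0],[0,0,0],1]]' >/dev/null; python3 d.py 568.7 105.5 265
```

```text
t 6.3 pos [ 481.6 -256.6  267.4] yang 25.4 F [ 0.5  0.2 -0.9] w 19.7 gf 30.0 q [-40.  19.  80.  -0.  81. -66.]
tool shift cm [28.96 23.41  0.15]
```

```bash
python3 -m crank '[[[1.4,1.15,0],[0,0,0],1],[[2.5,2,0],[0,0,0],1],[[2.5,2,0],[0,0,0],1],[[2.5,2,0],[0,0,0],1],[[2.5,2,0],[0,0,0],1],[[2.5,2,0],[0,0,0],1],[[2.5,2,0],[0,0,0],1],[[2.5,2,0],[0,0,0],1],[[2.5,2,0],[0,0,0],1],[[2.5,2,0],[0,0,0],1]]' >/dev/null;  python3 -m crank '[[[2.5,2,0],[0,0,0],1],[[1.5,1.3,0],[0,0,0],1],[[1.06,0.96,0],[0,0,0],1],[[0,0,0],[0,0,0],1],[[0,0,0],[0,0,0],1],[[0,0,0],[0,0,0],1]]' >/dev/null
python3 - <<'E'
from h import *
S=camera("scene");T=camera("top")
s=state();p=s['position'];print(p.round(1))
print("TCP foot proj",proj("scene",[p+[0,0,-100],p+[0,0,19],[p[0],p[1],108]]).round(1),proj("top",[p+[0,0,19],[p[0],p[1],108]]).round(1))
for n,im,roi in(("scene",S,(255,120,310,222)),("top",T,(200,160,260,200))):
  for b in blobs(n,im,(4,120,60),(17,255,255),roi)[:2]: print(n,"amber",b[0],b[1])
for b in blobs("scene",S,(10,80,60),(30,255,255),(262,222,295,248))[:2]: print("mouth",b[0],b[1])
cv2.imwrite("pics/s3.png",cv2.resize(S[90:270,200:360,::-1],(533,600),interpolation=cv2.INTER_CUBIC))
E
python3 d.py 568.7 105.5 215
```

```text
[568.3 104.9 265.1]
TCP foot proj [[279.1 214. ]
 [281.9 167.1]
 [277.9 232.9]] [[221.4 172.1]
 [225.6 183.2]]
mouth [278.11 233.81] [270, 228, 17, 14, 149]
t 7.73 pos [568.3 104.9 265.1] yang 25.4 F [ 0.3 -0.6 -0.7] w 20.1 gf 30.0 q [ -1.  24.  74.  -0.  83. -26.]
tool shift cm [0.03 0.06 5.01]
```

View pics/s3.png

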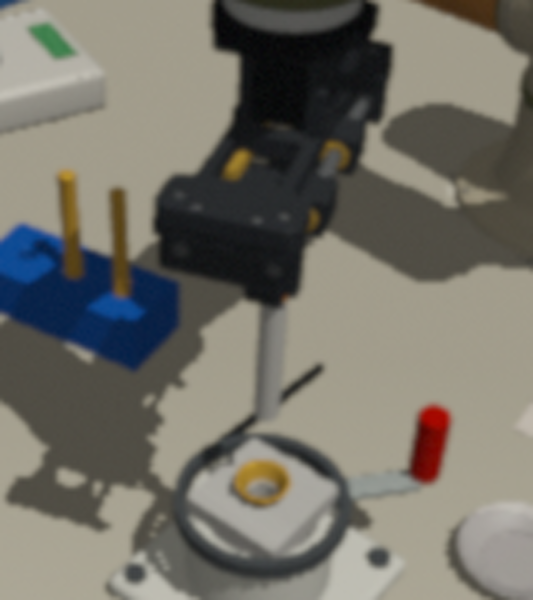

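The bar hangs over the mouth: its foot is at crop (268,415) and the mouth at (262,482). I measure the bar's axis in the image for a finer check.

Run:
```python
from h import *
S=camera("scene");p=state()['position']
sat=cv2.cvtColor(S,cv2.COLOR_RGB2HSV)[...,1].astype(int)
for r in (188,194,200,206,210):
    z=np.interp(r,proj("scene",[p+[0,0,-k] for k in range(0,101,5)])[:,1],[-k for k in range(0,101,5)])
    print(r,proj("scene",p+[0,0,z])[0].round(1),sat[r,272:292])
```

```text
188 [280.7 188. ] [35 33 35 35 35 33 23 13 16 15 14 15 17 23 32 35 33 35 35 35]
194 [280.3 194. ] [35 35 35 34 34 28 18 12 13 14 14 13 19 29 34 33 35 33 35 35]
200 [280. 200.] [35 33 35 34 32 27 16 14 15 14 14 15 24 32 32 33 33 35 33 35]
206 [279.6 206. ] [33 33 33 34 31 23 15 14 17 14 16 16 25 31 39 28 21 31 34 36]
210 [279.3 210. ] [34 34 35 34 31 21 17 13 16 14 12 15 23 35 37 34 34 33 36 34]
```

```bash
python3 -m crank '[[[-0.24,0.04,1],[0,0,0],1],[[0,0,1.5],[0,0,0],1],[[0,0,1.5],[0,0,0],1],[[0,0,0.7],[0,0,0],1],[[0,0,0.3],[0,0,0],1],[[0,0,0.3],[0,0,0],1],[[0,0,0.3],[0,0,0],1],[[0,0,0.3],[0,0,0],1],[[0,0,0.3],[0,0,0],1],[[0,0,0.1],[0,0,0],1]]' ; python3 d.py 569.3 104.7 194
```

```text
time_s: 8.62
position: [569.7, 104.2, 202.0]
eef_rot: [[-0.43, 0.903, -0.0], [0.903, 0.43, -0.0], [0.0, -0.0, -1.0]]
contact_force: [1.2, -0.3, -0.6]
grip_width: 20.1
grip_force: 30.0
t 8.62 pos [569.7 104.2 202. ] yang 25.4 F [ 1.2 -0.3 -0.6] w 20.1 gf 30.0 q [ -1.  26.  79.  -0.  74. -27.]
tool shift cm [ 0.07 -0.01  0.8 ]
```

```bash
python3 -m crank '[[[0,0,0.2],[0,0,0],1],[[0,0,0.2],[0,0,0],1],[[0,0,0.2],[0,0,0],1],[[0,0,0.2],[0,0,0],1],[[0,0,0],[0,0,0],1]]' >/dev/null; python3 d.py 569.3 104.7 194; python3 -m crank '[[[0,0,0.2],[0,0,0],1],[[0,0,0.2],[0,0,0],1],[[0,0,0.2],[0,0,0],1],[[0,0,0],[0,0,0],1]]' >/dev/null; python3 d.py 569.3 104.7 194
```

```text
t 9.03 pos [569.6 104.3 193.9] yang 25.4 F [ 0.2  0.7 -0.7] w 20.1 gf 30.0 q [ -1.  27.  80.   0.  73. -27.]
tool shift cm [ 0.05 -0.01 -0.01]
t 9.37 pos [569.6 104.2 187.7] yang 25.4 F [-0.2 -0.4 -1.3] w 19.8 gf 30.0 q [ -1.  27.  80.   0.  73. -27.]
tool shift cm [ 0.05 -0.   -0.63]
```

```bash
for i in 1; do python3 -m crank '[[[0,0,0.16],[0,0,0],1],[[0,0,0.16],[0,0,0],1],[[0,0,0.16],[0,0,0],1],[[0,0,0.16],[0,0,0],1],[[0,0,0.16],[0,0,0],1],[[0,0,0.16],[0,0,0],1],[[0,0,0.16],[0,0,0],1],[[0,0,0.16],[0,0,0],1],[[0,0,0.16],[0,0,0],1],[[0,0,0.16],[0,0,0],1]]' >/dev/null; done; python3 d.py 569.3 104.7 194;python3 -m crank '[[[0,0,0.15],[0,0,0],1],[[0,0,0.15],[0,0,0],1],[[0,0,0.15],[0,0,0],1]]' >/dev/null; python3 d.py 569.3 104.7 194;python3 -m crank '[[[0,0,0.15],[0,0,0],1],[[0,0,0.15],[0,0,0],1],[[0,0,0.15],[0,0,0],1]]' >/dev/null; python3 d.py 569.3 104.7 194;python3 -m crank '[[[0,0,0.15],[0,0,0],1],[[0,0,0.15],[0,0,0],1],[[0,0,0.15],[0,0,0],1]]' >/dev/null; python3 d.py 569.3 104.7 194
```

```text
t 10.2 pos [569.8 104.2 172.1] yang 25.4 F [-0.7  1.2  1.4] w 20.0 gf 30.0 q [ -1.  28.  82.   0.  71. -27.]
tool shift cm [ 0.07 -0.02 -2.19]
t 10.45 pos [569.8 104.2 167.6] yang 25.4 F [-0.3  1.5  0.5] w 20.0 gf 30.0 q [ -1.  28.  82.   0.  70. -27.]
tool shift cm [ 0.07 -0.02 -2.64]
t 10.7 pos [569.8 104.2 163.1] yang 25.4 F [-0.5  2.9  1.3] w 19.9 gf 30.0 q [ -1.  28.  82.   0.  69. -27.]
tool shift cm [ 0.07 -0.02 -3.09]
t 10.95 pos [570.2 104.2 159.5] yang 25.4 F [-1.9  1.8  7.2] w 20.0 gf 30.0 q [ -1.  29.  82.   0.  69. -27.]
tool shift cm [ 0.08 -0.05 -3.45]
```

```bash
cat > g.py <<'E'
import sys;from plant import state
s=state();f=s['contact_force'];print(round(s['time_s'],2),s['position'].round(1),f.round(1));sys.exit(f[2]>float(sys.argv[1]))
E
python3 -m crank '[[[0,0,0.1],[0,0,0],1],[[0,0,0.1],[0,0,0],1]]' >/dev/null; python3 g.py 11 && python3 -m crank '[[[0,0,0.1],[0,0,0],1],[[0,0,0.1],[0,0,0],1]]' >/dev/null; python3 g.py 11 && python3 -m crank '[[[0,0,0.1],[0,0,0],1],[[0,0,0.1],[0,0,0],1]]' >/dev/null; python3 g.py 11
```

```text
11.12 [570.2 104.2 157.5] [-0.4  1.8  6.6]
11.12 [570.2 104.2 157.5] [-0.4  1.8  6.6]
11.12 [570.2 104.2 157.5] [-0.4  1.8  6.6]False
False
False
```

```bash
sed -i 's/sys.exit(\(.*\))$/sys.exit(int(\1))/' g.py
python3 -m crank '[[[0,0,0.1],[0,0,0],1],[[0,0,0.1],[0,0,0],1]]' >/dev/null; python3 g.py 10 && python3 -m crank '[[[0,0,0.1],[0,0,0],1],[[0,0,0.1],[0,0,0],1]]' >/dev/null && python3 g.py 10 && python3 -m crank '[[[0,0,0.1],[0,0,0],1],[[0,0,0.1],[0,0,0],1]]' >/dev/null && python3 g.py 10
```

```text
11.28 [570.2 104.3 155.5] [-1.2  3.2  5.9]
11.45 [570.2 104.3 153.6] [-1.2  2.7  5.4]
11.62 [570.2 104.3 151.6] [-1.4  3.3  6.4]
```

```bash
python3 -m crank '[[[0,0,0.1],[0,0,0],1],[[0,0,0.1],[0,0,0],1]]' >/dev/null; python3 g.py 9.5 && python3 -m crank '[[[0,0,0.1],[0,0,0],1],[[0,0,0.1],[0,0,0],1]]' >/dev/null && python3 g.py 9.5 && python3 -m crank '[[[0,0,0.1],[0,0,0],1],[[0,0,0.1],[0,0,0],1]]' >/dev/null && python3 g.py 9.5 && python3 -m crank '[[[0,0,0.1],[0,0,0],1],[[0,0,0.1],[0,0,0],1]]' >/dev/null && python3 g.py 9.5 && python3 -m crank '[[[0,0,0.1],[0,0,0],1],[[0,0,0.1],[0,0,0],1]]' >/dev/null && python3 g.py 9.5
```

```text
11.78 [570.2 104.3 149.6] [-1.3  2.8  6.6]
11.95 [570.2 104.4 147.6] [-1.6  3.6  7.4]
12.12 [570.2 104.4 145.6] [-1.9  3.4  7.4]
12.28 [570.2 104.4 143.6] [-1.2  3.2  6.3]
12.45 [570.2 104.5 141.7] [-1.   3.3  6.8]
```

```bash
python3 -m crank '[[[0,0,0.1],[0,0,0],1],[[0,0,0.1],[0,0,0],1]]' >/dev/null; python3 g.py 9.5 && python3 -m crank '[[[0,0,0.1],[0,0,0],1],[[0,0,0.1],[0,0,0],1]]' >/dev/null && python3 g.py 9.5 && python3 -m crank '[[[0,0,0.1],[0,0,0],1],[[0,0,0.1],[0,0,0],1]]' >/dev/null && python3 g.py 9.5 && python3 -m crank '[[[0,0,0.1],[0,0,0],1],[[0,0,0.1],[0,0,0],1]]' >/dev/null && python3 g.py 9.5 && python3 -m crank '[[[0,0,0.1],[0,0,0],1],[[0,0,0.1],[0,0,0],1]]' >/dev/null && python3 g.py 9.5
```

```text
12.62 [570.3 104.5 139.7] [-1.2  3.1  6.5]
12.78 [570.2 104.5 137.7] [-1.2  4.2  7.9]
12.95 [570.3 104.6 135.7] [-1.5  4.6  7.8]
13.12 [570.2 104.6 133.7] [-1.4  3.3  8.5]
13.28 [570.3 104.6 131.7] [-1.1  3.7  8.3]
```

```bash
python3 -m crank '[[[0,0,0.1],[0,0,0],1]]' >/dev/null; python3 g.py 11 && python3 -m crank '[[[0,0,0.1],[0,0,0],1]]' >/dev/null && python3 g.py 11 && python3 -m crank '[[[0,0,0.1],[0,0,0],1]]' >/dev/null && python3 g.py 11 && python3 -m crank '[[[0,0,0.1],[0,0,0],1]]' >/dev/null && python3 g.py 11 && python3 -m crank '[[[0,0,0.1],[0,0,0],1]]' >/dev/null && python3 g.py 11
```

```text
13.37 [570.3 104.6 130.7] [-2.1  4.3  8.3]
13.45 [570.3 104.7 129.7] [-1.3  5.3  8.1]
13.53 [570.3 104.7 128.8] [-2.9  5.1 10. ]
13.62 [570.4 104.7 128.1] [-1.7  5.8 13. ]
```

```bash
python3 -m crank '[[[0,0,0.06],[0,0,0],1]]' >/dev/null; python3 g.py 15; python3 -m crank '[[[0,0,0],[0,0,0],1],[[0,0,0],[0,0,0],1]]' >/dev/null; python3 g.py 15;  python3 -m crank '[[[0,0,0],[0,0,0],1],[[0,0,0],[0,0,0],1]]' >/dev/null; python3 g.py 15
```

```text
13.7 [570.5 104.7 127.7] [-2.9  5.4 13.9]
13.87 [570.4 104.8 127.7] [-2.1  3.6 10.9]
14.03 [570.4 104.8 127.7] [-2.6  4.6 11.3]
```

```bash
python3 -m crank '[[[0,0,0],[0,0,0],0.7],[[0,0,0],[0,0,0],0.6],[[0,0,0],[0,0,0],0.5],[[0,0,0],[0,0,0],0.5],[[0,0,0],[0,0,0],0.5],[[0,0,0],[0,0,0],0.5],[[0,0,0],[0,0,0],0.5]]' >/dev/null; python3 d.py 0 0 0
python3 -m crank '[[[0,0,-1],[0,0,0],0.5],[[0,0,-1.5],[0,0,0],0.5],[[0,0,-2],[0,0,0],0.5],[[0,0,-2],[0,0,0],0.5],[[0,0,-2],[0,0,0],0.5],[[0,0,-1],[0,0,0],0.5],[[0,0,0],[0,0,0],0.5]]' >/dev/null
python3 - <<'E'
from h import *
S=camera("scene");T=camera("top")
for n,im,roi in(("scene",S,(255,170,310,240)),("top",T,(200,160,260,200))):
  for b in blobs(n,im,(4,150,60),(17,255,255),roi)[:2]: print(n,"amber",b[0],b[1])
print(proj("scene",[[568.7,105.5,128+19-19+19]]),proj("top",[[568.7,105.5,147]]))
for n,im,roi in(("scene",S,(318,205,342,240)),("top",T,(195,205,215,222))):
  for b in blobs(n,im,(0,150,60),(4,255,255),roi)[:2]: print(n,"red",b[0],b[1])
cv2.imwrite("pics/s4.png",cv2.resize(S[90:270,200:360,::-1],(533,600),interpolation=cv2.INTER_CUBIC))
E
python3 d.py 478 168 220
```

```text
t 14.62 pos [569.7 104.1 126. ] yang 25.4 F [-0.2  0.1  0.4] w 44.4 gf 0.0 q [ -1.  31.  84.  -0.  65. -27.]
tool shift cm [ 15.07 -55.92  12.61]
scene amber [278.37 220.72] [273, 210, 12, 21, 195]
[[278.74207836 220.43734979]] [[224.53713308 180.84574162]]
scene red [328.72 222.41] [324, 212, 11, 22, 174]
t 15.3 pos [569.6 104.1 220.6] yang 25.4 F [ 0.1  0.7 -0.1] w 44.0 gf 0.0 q [ -1.  26.  78.  -0.  77. -27.]
tool shift cm [ 9.7  -5.52  0.07]
```

View pics/s4.png

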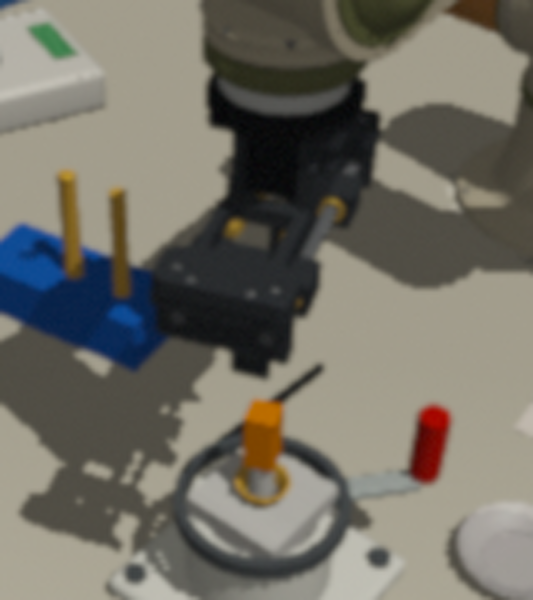

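The picture shows the bar upright in the funnel, with its amber block at crop (263,437) and centred on the mouth, and the fingers clear of it. Now the lever: turn the tool so y is tangential.

```bash
python3 -m crank '[[[0,0,0],[0,0,-0.105],0.5],[[0,0,0],[0,0,-0.105],0.5],[[0,0,0],[0,0,-0.105],0.5],[[0,0,0],[0,0,-0.105],0.5],[[0,0,0],[0,0,-0.105],0.5],[[0,0,0],[0,0,0],0.5]]' >/dev/null
python3 d.py 477.8 168.2 220
```

```text
t 15.8 pos [569.3 104.1 219.6] yang 55.7 F [-0.1 -0.6 -0.6] w 44.0 gf 0.0 q [ -1.  26.  78.  -0.  77. -57.]
tool shift cm [ 1.117e+01  1.400e-01 -1.000e-02]
```

```bash
python3 -m crank '[[[2.2,0.14,0],[0,0,0],0.5],[[3,0,0],[0,0,0],0.5],[[3,0,0],[0,0,0],0.5],[[2,0,0],[0,0,0],0.5],[[0.97,0,0],[0,0,0],0.5],[[0,0,0],[0,0,0],0.5],[[0,0,0],[0,0,0],0.5],[[0,0,0],[0,0,0],0.5]]' >/dev/null
python3 d.py 477.8 168.2 108
python3 - <<'E'
from h import *
S=camera("scene");p=state()['position'];y=state()['eef_rot'][:,1]
cv2.imwrite("pics/s5.png",cv2.resize(S[90:270,240:400,::-1],(533,600),interpolation=cv2.INTER_CUBIC))
E
```

```text
t 16.47 pos [479.3 167.9 220.8] yang 55.4 F [ 0.2 -1.1 -1. ] w 43.9 gf 0.0 q [  6.  17.  90.  -0.  73. -49.]
tool shift cm [ 0.14 -0.06 11.28]
```

View pics/s5.png

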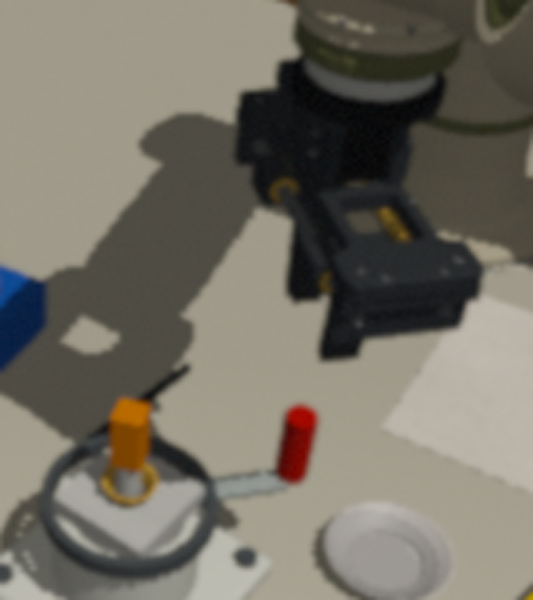

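The fingers straddle the red knob from above, with tips at (303,295) and (342,350) and the knob at (298,440). Descend and close.

```bash
python3 -m crank '[[[0.14,-0.06,2],[0,0,0],0.5],[[0,0,2.5],[0,0,0],0.5],[[0,0,2],[0,0,0],0.5],[[0,0,2],[0,0,0],0.5],[[0,0,1.5],[0,0,0],0.5],[[0,0,1.28],[0,0,0],0.5],[[0,0,0],[0,0,0],0.5]]' >/dev/null
python3 d.py 477.8 168.2 108
python3 -m crank '[[[0,0,0],[0,0,0],0.7],[[0,0,0],[0,0,0],0.8],[[0,0,0],[0,0,0],1],[[0,0,0],[0,0,0],1],[[0,0,0],[0,0,0],1],[[0,0,0],[0,0,0],1],[[0,0,0],[0,0,0],1]]' >/dev/null
python3 d.py 477.8 168.2 108
```

```text
t 17.1 pos [476.4 168.1 105.8] yang 55.4 F [0.3 0.3 0.7] w 44.2 gf 0.0 q [  6.  24.  99.  -0.  57. -49.]
tool shift cm [-0.11  0.09 -0.22]
t 17.68 pos [477.4 168.7 109.1] yang 55.5 F [-0.7 -3.1  6. ] w 21.1 gf 30.0 q [  6.  24.  98.  -0.  58. -49.]
tool shift cm [-0.06 -0.01  0.11]
```

```bash
python3 -m crank '[[[-0.01,0.33,0],[0,0,0.03],1],[[-0.02,0.66,0],[0,0,0.06],1],[[-0.02,0.66,0],[0,0,0.06],1],[[-0.02,0.66,0],[0,0,0.06],1]]' >/dev/null
python3 d.py 477.8 168.2 108
python3 -m crank '[[[-0.02,0.66,0],[0,0,0.06],1],[[-0.02,0.66,0],[0,0,0.06],1],[[-0.02,0.66,0],[0,0,0.06],1],[[-0.02,0.66,0],[0,0,0.06],1]]' >/dev/null
python3 d.py 477.8 168.2 108
```

```text
t 18.02 pos [492.1 186.5 109. ] yang 43.3 F [-3.3 -3.3  7.5] w 21.1 gf 30.0 q [  8.  26.  95.  -0.  59. -35.]
tool shift cm [-0.35 -2.29  0.1 ]
t 18.35 pos [513.1 202.6 109.1] yang 29.6 F [-5.1 -0.9  8.1] w 21.2 gf 30.0 q [  9.  29.  90.   0.  61. -20.]
tool shift cm [-1.25 -4.76  0.11]
```

```bash
python3 -m crank '[[[-0.02,0.66,0],[0,0,0.06],1],[[-0.02,0.66,0],[0,0,0.06],1],[[-0.02,0.66,0],[0,0,0.06],1],[[-0.02,0.66,0],[0,0,0.06],1],[[-0.02,0.66,0],[0,0,0.06],1],[[-0.02,0.66,0],[0,0,0.06],1],[[-0.02,0.66,0],[0,0,0.06],1]]' >/dev/null
python3 d.py 477.8 168.2 108
python3 -m crank '[[[-0.01,0.44,0],[0,0,0.04],1]]' >/dev/null
python3 d.py 477.8 168.2 108
python3 -m crank '[[[-0.01,0.33,0],[0,0,0.03],1]]' >/dev/null
python3 d.py 477.8 168.2 108
```

```text
t 18.93 pos [556.7 217.4 109.1] yang 5.5 F [-4.4  5.1  6.8] w 20.9 gf 30.0 q [10. 34. 82.  0. 64.  4.]
tool shift cm [-4.13 -8.32  0.1 ]
t 19.02 pos [561.3 217.8 109.1] yang 3.2 F [-3.9  5.8  7.4] w 21.3 gf 30.0 q [10. 34. 81.  0. 65.  7.]
tool shift cm [-4.48 -8.62  0.1 ]
t 19.1 pos [564.5 218.  109.1] yang 1.6 F [-4.5  7.5  5.6] w 21.0 gf 30.0 q [10. 35. 80.  0. 65.  8.]
tool shift cm [-4.74 -8.8   0.09]
```

```bash
python3 -m crank '[[[0,0.33,0],[0,0,0.03],1]]' >/dev/null
python3 d.py 477.8 168.2 108
python3 -m crank '[[[0,0.3,0],[0,0,0.03],1]]' >/dev/null
python3 d.py 477.8 168.2 108
python3 -m crank '[[[0,0.2,0],[0,0,0.02],1]]' >/dev/null
python3 d.py 477.8 168.2 108
```

```text
t 19.18 pos [567.7 218.1 109.1] yang -0.1 F [-4.2  6.4  5.6] w 20.6 gf 30.0 q [10. 35. 80.  0. 65. 10.]
tool shift cm [-5.01 -8.98  0.09]
t 19.27 pos [570.7 218.2 109.1] yang -1.8 F [-3.4  6.2  6.3] w 20.8 gf 30.0 q [10. 35. 79.  0. 65. 12.]
tool shift cm [-5.29 -9.13  0.1 ]
t 19.35 pos [572.8 218.1 109.1] yang -3.0 F [-3.1  6.5  5.3] w 21.1 gf 30.0 q [10. 36. 79.  0. 65. 13.]
tool shift cm [-5.48 -9.23  0.09]
```

```bash
python3 -m crank '[[[0,0.2,0],[0,0,0.02],1]]' >/dev/null
python3 d.py 0 0 0 |head -1
python3 -m crank '[[[0,0.2,0],[0,0,0.02],1]]' >/dev/null
python3 d.py 0 0 0 |head -1
python3 -m crank '[[[0,0.2,0],[0,0,0.02],1]]' >/dev/null
python3 d.py 0 0 0|head -1
```

```text
t 19.43 pos [574.8 218.1 109.1] yang -4.1 F [-2.9  6.8  4.9] w 21.2 gf 30.0 q [10. 36. 79.  0. 66. 14.]
t 19.52 pos [576.1 218.  109. ] yang -5.2 F [-15.3   7.2  11.8] w 21.1 gf 30.0 q [10. 36. 78.  0. 66. 15.]
t 19.6 pos [576.2 217.8 108.9] yang -6.3 F [-25.4   4.8  17.8] w 21.2 gf 30.0 q [10. 36. 78.  0. 66. 16.]
```

The end stop is felt: tangential force rose from 3 to 25 N with no further travel. Relax, open, rise and check.

```bash
python3 -m crank '[[[0,-0.25,0],[0,0,0],1],[[0,0,0],[0,0,0],0.8],[[0,0,0],[0,0,0],0.6],[[0,0,0],[0,0,0],0.5],[[0,0,0],[0,0,0],0.5],[[0,0,0],[0,0,0],0.5],[[0,0,0],[0,0,0],0.5]]' >/dev/null;python3 d.py 0 0 0|head -1
python3 -m crank '[[[0,0,-1],[0,0,0],0.5],[[0,0,-2],[0,0,0],0.5],[[0,0,-3],[0,0,0],0.5],[[0,0,-3],[0,0,0],0.5],[[0,0,-2],[0,0,0],0.5],[[0,0,-1],[0,0,0],0.5],[[0,0,0],[0,0,0],0.5]]' >/dev/null;python3 d.py 0 0 0|head -1
python3 - <<'E'
from h import *
S=camera("scene")
for b in blobs("scene",S,(4,150,60),(17,255,255),(255,170,310,240))[:2]: print("amber",b[0],b[1])
for b in blobs("scene",S,(0,150,60),(4,255,255),(255,170,360,260))[:2]: print("red",b[0],b[1],at("scene",*b[0],118))
cv2.imwrite("pics/s6.png",cv2.resize(S[90:270,200:400,::-1],(660,594),interpolation=cv2.INTER_CUBIC))
E
```

```text
t 20.18 pos [576.4 216.2 108.2] yang -6.4 F [-0.3  1.2  0. ] w 43.9 gf 0.0 q [10. 36. 78. -0. 66. 16.]
t 20.77 pos [577.  216.4 230.9] yang -6.4 F [-0.5 -0.6 -0.2] w 44.0 gf 0.0 q [10. 30. 70.  0. 80. 16.]
amber [278.71 219.97] [273, 210, 13, 22, 215]
red [319.12 255.01] [314, 250, 11, 10, 91] [559.2 207.4]
```

View pics/s6.png

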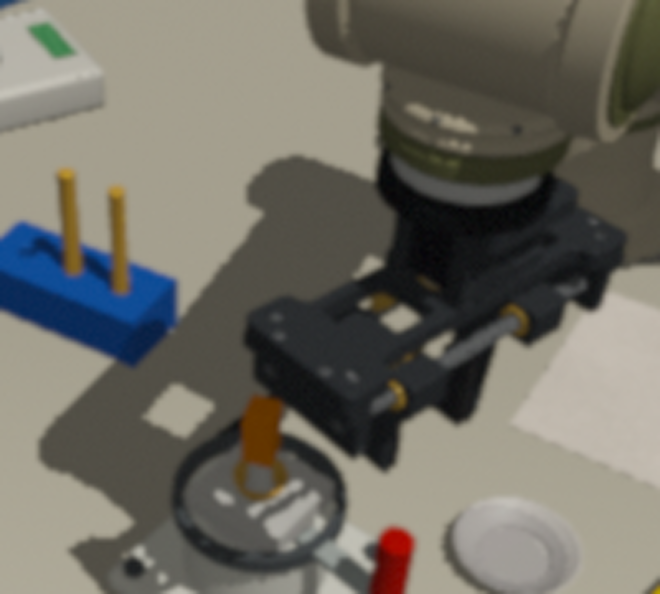

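The lever is fully over, with the knob now at (392,560) and stopped dead against its end. The bar stands upright with its block at (263,430), and its top edge is in the same image row as before. The gripper is clear of everything. Handing in.

```bash
python3 -c "
from plant import close_job
print(close_job())"
```

```text
the job is handed in; nothing more can be done
None
```

The job is handed in: the round bar was pressed onto the depth stop with a peak wrist force of about 14 N and then let go, and the lever was swung until it hit its end stop. Nothing else was seen to move; the final force on the stop cannot be measured directly, and no verdict came back.

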